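# Wedge the loupe stand's table up to its height finger

## Task

Pick up the loose steel wedge by its upright grip, lay it thin end first in the guide of the loupe stand and slide it under the lifting table until the table has risen and bears snugly, with no play, against the tip of the height finger, so that the movement on it is in focus. The finger is only a gauge: let the table nip it lightly, do not strain it, and do not touch it or the loupe with the robot. Then let go and leave the wedge flat in the guide, holding the table there, with the movement and the other things undisturbed.

Things in the scene. Friction and masses are not known exactly. Their poses are not given: they have to be found in the camera images.
- stand: grey base plate of the loupe stand, 191 x 110 mm, fixed; its origin is on the trolley top straight under the table's foot; +x points away from the robot, along the guide. The steel bed on the base is 12 mm above the trolley, from x = -105 to +86 mm. Two rails on it, 7 mm high, 31 mm apart inside, guide the wedge along x on the middle line y = 0, up to x = +72 mm, open at the back
- guide_mouth (a point): front end of the guide, on the bed and the middle line, 105 mm in front of the stand's origin: here the rails flare out to 47 mm inside; from 26 mm further in they run parallel. Axes as the stand's
- table: steel lifting table, 80 mm long (x), 86 mm wide, 8 mm thick; it slides straight up on two pillars, stays level and comes down by its own weight (0.35 to 0.7 kg). Origin on its top face, straight above the stand's origin, 35 mm above the trolley at rest; it can rise 14 mm. Its front edge is 22 mm in front of the origin. A movement lies on it
- table_foot (a point): middle of the lowest line of the table's foot, a half-round steel bar of 5 mm radius, 26 mm long across the guide, under the table 22 mm behind its front edge; 7 mm above the bed at rest. The wedge's sloping top bears on it
- table_pad (a point): small dark disc flush in the table's top face near its front left corner, straight under the height finger's tip; axes as the table's
- loupe_arm: fixed arm, clamped to the rear pillar, that carries the black loupe over the table and, at its left front, the height finger, a bent steel rod 7 mm thick. It does not yield. How high it is clamped differs each time; it is nowhere higher than 105 mm above the trolley (the pillar 110 mm). Origin 38 mm below the finger tip's level, straight above the stand's origin
- finger_tip (a point): lowest point of the height finger's round end: the height mark to which table_pad must rise, 3 to 8 mm above it at the start. The finger is meant to feel a light nip of some 2 to 6 N from the table and is spoilt by 10 N
- wedge: loose steel wedge, 132 mm long, 28 mm wide, 0.42 kg. Origin on its underside straight below the grip, +x to the thin end, z up as it lies. Thin end at x = 116 mm, 4 mm thick; the top rises 1 in 5 from there to 18 mm at x = 46 mm, then is level to the heel at x = -16 mm. Its centre of mass is at x = 29 mm. Let go under load, it stays put by its own friction
- wedge_grip (a point): middle of the wedge's upright dark grip, 42 mm above its underside: a flat-sided block, 28 mm long (wedge x), 14 mm thick (wedge y), from 18 to 60 mm above the underside. Axes as the wedge's
- wedge_tip (a point): middle of the wedge's thin end, 2 mm above its underside. Sliding it under the foot takes a steady 4 to 10 N along the guide while the table rises (differs with weight and friction, more if the wedge is also pressed down); once the table meets the finger this climbs by about 2 N per further mm, roughly 1 N for each newton on the finger, a third of which goes again when the wedge is let go
- movement: watch movement in its holder, 37 x 61 x 8 mm, lying loose on the table under the loupe; origin in the middle of its underside
- tweezers: fine steel tweezers, 12 x 125 x 10 mm, lying at the left; origin in the middle of the underside
- dust_brush: dust brush, 12 x 128 x 12 mm, lying at the left; origin in the middle of the underside
- oil_pot: small screw pot, 42 x 42 x 47 mm, at the right behind; origin in the middle of the underside
- blower: rubber dust blower, 51 x 51 x 106 mm, standing at the right behind; origin in the middle of the underside

How it is judged:
At the end, for the whole second after the job is handed in: The table is pressed against the tip of the height finger with between 1.5 and 7 N; the wedge, let go, lies flat in the guide (raised off the bed by less than 2.5 mm, leaning less than 0.05 rad, its thin end within 5 mm of the guide's middle line) and carries the table; everything is at rest (contact force between table and loupe_arm between 1.5 and 7 N and contact force between wedge and table above 2 N and y of wedge_tip in the frame of stand between -0.005 and 0.005 m and z of wedge in the frame of stand below 0.0145 m and angle between wedge_grip's own z axis and vertical below 0.05 rad and linear speed of each of wedge, table below 0.01 m/s); the robot touches nothing.
It fails at once if the loupe arm with its finger is loaded by more than 10 N (contact force between loupe_arm and anything else above 10 N).
It fails at once if the robot pushes on the loupe or its arm (contact force between loupe_arm and the fingers above 1 N or contact force between loupe_arm and the arm above 1 N).
It fails at once if the movement in its holder is shifted on the table by more than 12 mm (x of movement in the frame of table above 0.039 m or x of movement in the frame of table below 0.012 m or y of movement in the frame of table above 0.014 m or y of movement in the frame of table below -0.014 m or z of movement in the frame of table above 0.006 m).
It fails at once if the tweezers, dust brush, screw pot or blower is moved by more than 20 mm (distance of any of tweezers, dust_brush, oil_pot, blower from where it was at the start of the episode above 0.02 m).
It also fails if it takes over 64 s, if anything falls off the work surface, if the arm or the gripper's body presses on something with over 40 N, if the wrist force passes 120 N, or if a joint passes its speed limit or range.

## Robot

A 7-joint arm with a two-finger parallel gripper is mounted at the origin on a cart in front of the work surface, level with it; the furniture and walls round the work are solid. World frame = base frame: x ahead of the robot, y to its left, z up, the work surface at z = 0. Lengths are in m, angles in rad, forces in N, time in s.
With the tool pointing down it reaches from about 0.425 to 0.875 m from the base axis. Payload 4.7 kg.
Tool frame: the origin (TCP) lies between the finger pads; the fingertips stand 14 mm ahead of it and the grasp point (between the pads) lies 5 mm behind it; z points along the fingers, y is the line along which they close (so a half turn about z gives the same grasp; the last joint's range is limited). The gripper opens to 87 mm and grips with 3 to 60 N. Pads are 19 mm wide; open, the fingers measure 117 mm over their backs; the gripper's body (75 mm by 190 mm) begins 51 mm behind the grasp point.
Start: joints at [1.324, 0.321, -0.07, 1.45, 0.023, 1.371, -0.057], TCP at [0.168, -0.628, 0.237] pointing down, gripper open.
Joint ranges: [-2.86, 2.86], [-0.3, 2.09], [-1.38, 1.24], [0.06, 2.45], [-1.56, 4.7], [0.09, 2.05], [-2.69, 2.69]. Speed limits (rad/s): [2.57, 2.57, 3.14, 3.14, 3.14, 3.14, 3.14].

## Interface

Orientations are given as a rotation vector (axis times angle).
In Python, from bench import ctrl gives the robot as it stands.
- The arm moves only by the tool step_arm, never from a script. Its argument "commands" is a list of rows, each an object with "travel": the shift along the tool's x, y, z in m, a list of three; "turn": the turn, a rotation vector about the tool's x, y, z in degrees, a list of three. A call has 1 to 5 rows; each row is the pose to reach, as a shift and turn from the pose commanded when the call began, along the tool's axes at that moment; what a row does not reach only later rows make up. A row lasts 1/10 s, in which the tool goes at most 50 mm and 8.59 degrees, less where a joint would pass 70% of its speed; a pose out of reach is approached as far as the arm can. A call with a gripper value outside its range is refused whole. "gripper" is the opening, from 0 (shut) to 1 (fully open), set as the call begins (left out, the last holds). The fingers move at their own pace and stop on an object; "force" is the grip in N (left out, the last holds). Time passes only in rows, so rows that repeat a pose let the fingers close. It gives the time, the measured TCP pose, the force, the opening and the grip force at its end, in the units of the state.
- ctrl.get_state(): the state, without advancing time (a new reading comes with each control period).
- ctrl.get_image(name): name is "scene" or "top"; returns the picture (480x640x3 uint8, red, green, blue); there is no depth.
- ctrl.camera_model(name): a dict with "fx", "fy", "cx", "cy" (pixels), "R" (3x3) and "t" (3): a world point X has camera coordinates R X + t. Camera axes: x right, y down, z forward; pixel columns grow to the right and rows downward; lengths in m; the calibration is good to about 2 mm. A picture is of the moment at which its call begins. camera_model takes no time and is no camera call.
- ctrl.close_job(): hands the job in; it is judged then, once.
The state is a dict: "time": time; "joint_positions": joint angles; "qd": joint speeds; "joint_torque": joint torques, N m; "position": TCP position; "tool_rot": TCP orientation; "ft_force": force on the tool from outside, world axes, zero at the start; "torque": the same for the moment, N m; "grip_width": opening from 0.0 (shut) to 1.0 (fully open); "grip_force": force on a finger pad.
Only numpy, scipy, OpenCV 4.12 (cv2) and the standard library are available. Lean on these libraries where they do the work, as an engineer would, in place of code of your own. Each camera call takes 0.05 s, during which the arm holds its last target. There are 200 camera calls.

## Working session

There is one attempt and no reset: what is moved stays moved. The work goes in short steps, Python scripts to look and compute and a tool call to move; the robot and the scene stay as the last step left them, time stands still between calls to the robot, and variables do not carry over. Pictures are saved under pics/ and viewed, at most 10 in all, crops included, and the job is handed in when it is done.

Besides the shell and the picture viewer there is one more tool, called after ">>>" by a JSON object that holds its "op" and its "data", one argument or row to a line. step_arm: Moves the arm, as the interface text tells. Its arguments: {"type":"object","properties":{"commands":{"type":"array"},"gripper":{"type":"number"},"force":{"type":"number"}},"required":["commands"]}

```bash
mkdir -p pics; ls; python3 - <<'E'
from bench import ctrl
import cv2,numpy as np
for n in("scene","top"):
    cv2.imwrite(f"pics/{n}0.png",ctrl.get_image(n)[:,:,::-1]); m=ctrl.camera_model(n); print(n,m)
print(ctrl.get_state())
E
```

```text
pics
scene {'fx': 583.666699320212, 'fy': 583.666699320212, 'cx': 319.6583160204833, 'cy': 238.12080178928903, 'R': array([[-0.70236081, -0.71150152, -0.02132777],
       [-0.36419189,  0.38493403, -0.84805074],
       [ 0.61159918, -0.58787021, -0.52948566]]), 't': array([0.37326021, 0.25639677, 0.70858434])}
top {'fx': 544.7798775840063, 'fy': 544.7798775840063, 'cx': 326.01683759078355, 'cy': 241.64328097249432, 'R': array([[-0.02668579, -0.99960111,  0.00924618],
       [-0.98367898,  0.02461202, -0.17824119],
       [ 0.17794252, -0.01385178, -0.98394339]]), 't': array([0.02508716, 0.55954628, 0.95837741])}
{'time': 0.1, 'joint_positions': array([ 1.32404358,  0.32175215, -0.07008471,  1.45152914,  0.02259862,
        1.37079609, -0.05691105]), 'qd': array([-0.000731  , -0.0014508 , -0.00033955, -0.00131954, -0.00146189,
       -0.00121984,  0.00023393]), 'joint_torque': array([ 3.39161488e-04, -4.92567623e+01, -4.05271836e-01, -3.13399887e+01,
       -6.42088917e-02,  3.94672109e-02,  5.43164208e-05]), 'position': array([ 0.16747444, -0.62757822,  0.23558071]), 'tool_rot': array([-3.11325117e+00, -4.08393598e-01,  4.87098630e-04]), 'ft_force': array([ 0.50452486, -0.49913141, -0.007049  ]), 'torque': array([-0.01456127,  0.0478145 ,  0.04536274]), 'grip_force': 0.0, 'grip_width': 1.0022441903738575}
```

View pics/scene0.png

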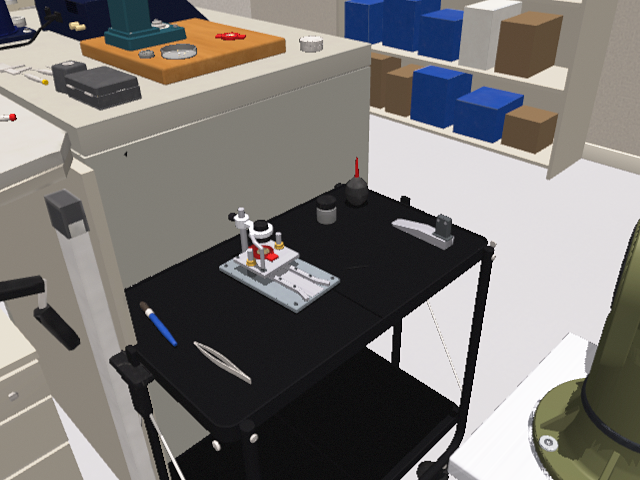

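View pics/top0.png

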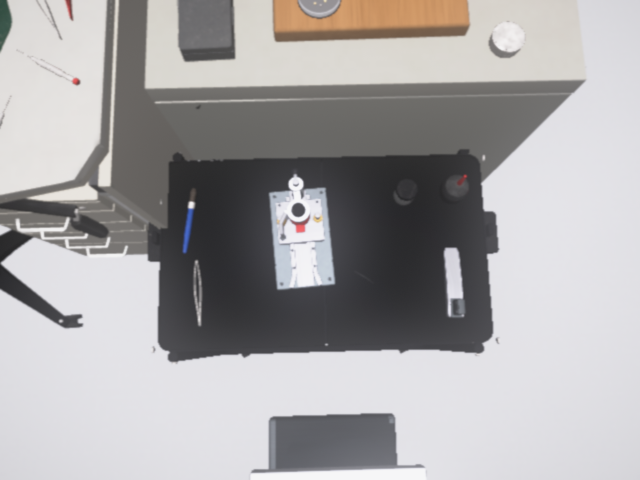

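The scene picture shows the stand at about (280,265) and the wedge at (425,232) with its grip at (443,228). In the top picture the base plate spans (270–335, 188–290). The wedge is at (455,283), with its thin end up (+x) and its grip at (457,305). Next I'll make enlarged crops for measuring.

```bash
python3 - <<'E'
import cv2,numpy as np
s=cv2.imread("pics/scene0.png");t=cv2.imread("pics/top0.png")
def c(i,x,y,w,h,k): return cv2.resize(i[y:y+h,x:x+w],None,fx=k,fy=k,interpolation=cv2.INTER_CUBIC)
# each 400x300
a=c(s,212,200,133,110,3)[:300,:399]; b=c(s,380,195,133,100,3)[:300,:399]
d=c(t,240,180,133,120,3)[:,:399];e=c(t,400,230,133,100,3)[:300,:399]
H=lambda i:cv2.copyMakeBorder(i,0,max(0,0),0,1,cv2.BORDER_CONSTANT)
a=c(s,212,200,133,110,3);b=c(s,380,190,133,80,3)
d=c(t,240,180,133,115,3)
e=c(t,400,235,133,85,3)
L=np.vstack([a[:330],b]);R=np.vstack([d,e]);h=min(len(L),len(R),600)
cv2.imwrite("pics/m1.png",np.clip(np.hstack([L[:h],R[:h]]).astype(float)*1.2,0,255))
print(L.shape,R.shape)
E
```

```text
(570, 399, 3) (600, 399, 3)[ WARN:0@0.035] global loadsave.cpp:1063 imwrite_ Unsupported depth image for selected encoder is fallbacked to CV_8U.
```

View pics/m1.png

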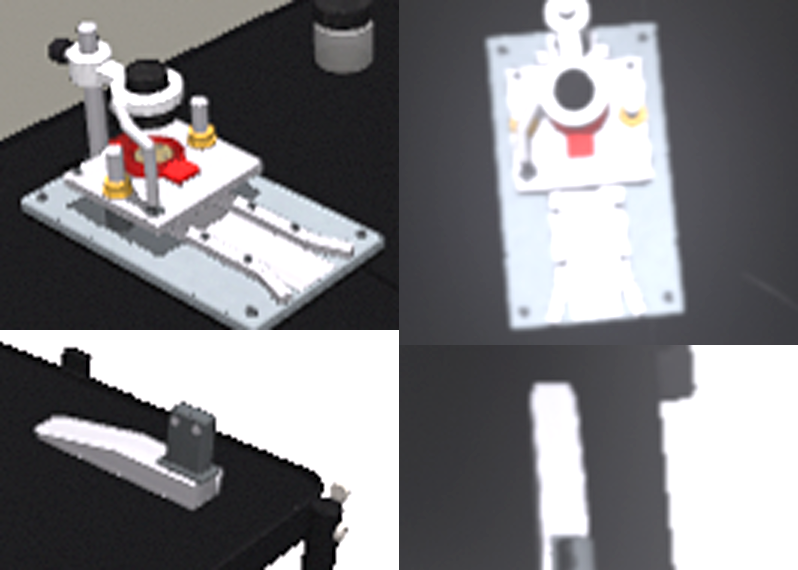

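The crops show the stand plate with its front right corner at montage (383,240) in the scene view, and its four corners at (487,38), (655,24), (684,312) and (512,327) in the top view. The wedge strip runs from (552,382) down to its grip at (572,552). Next I'll measure these points subpixel by contours.

```bash
cat > h.py <<'E'
import numpy as np,cv2
from bench import ctrl
CM={n:ctrl.camera_model(n) for n in("scene","top")}
def ray(n,uv):
    m=CM[n];d=m["R"].T@np.array([(uv[0]-m["cx"])/m["fx"],(uv[1]-m["cy"])/m["fy"],1.]);return -m["R"].T@m["t"],d
def onz(n,uv,z):
    o,d=ray(n,uv);return o+d*(z-o[2])/d[2]
def tri(a,b):
    (o1,d1),(o2,d2)=ray("scene",a),ray("top",b)
    s=np.linalg.lstsq(np.c_[d1,-d2],o2-o1,rcond=None)[0]
    p,q=o1+s[0]*d1,o2+s[1]*d2
    return (p+q)/2,np.linalg.norm(p-q)
def proj(n,X):
    m=CM[n];c=m["R"]@np.asarray(X)+m["t"];return np.array([m["fx"]*c[0]/c[2]+m["cx"],m["fy"]*c[1]/c[2]+m["cy"]])
E
python3 - <<'E'
from h import *
np.set_printoptions(precision=4,suppress=True)
for n in CM: print(n,-CM[n]["R"].T@CM[n]["t"])
T=cv2.imread("pics/top0.png");S=cv2.imread("pics/scene0.png")
K=4
def poly(I,x,y,w,h,th,eps):
    g=cv2.resize(cv2.cvtColor(I[y:y+h,x:x+w],cv2.COLOR_BGR2GRAY),None,fx=K,fy=K,interpolation=cv2.INTER_CUBIC)
    c=max(cv2.findContours((g>th).astype(np.uint8),0,1)[0],key=cv2.contourArea)
    f=lambda p:(p.reshape(-1,2)+.5)/K-.5+[x,y]
    return f(cv2.approxPolyDP(cv2.convexHull(c),eps*K,True).astype(float)), f(cv2.boxPoints(cv2.minAreaRect(c)))
for name,I,a,e in [("plate top",T,(250,170,110,130,100),2),("plate scene",S,(205,200,150,115,110),2),("wedge top",T,(430,235,45,95,100),1.5),("wedge scene",S,(385,205,75,50,100),1.5)]:
    p,b=poly(I,*a,e);print(name);print(p.round(1).tolist());print(b.round(1).tolist())
E
```

```text
scene [-0.0778  0.5834  0.6006]
top [0.3805 0.0246 1.0425]
plate top
[[295.1, 173.1], [325.4, 187.9], [334.9, 282.6], [277.9, 289.4], [268.4, 193.1]]
[[265.6, 175.8], [324.6, 170.3], [335.3, 284.5], [276.3, 290.0]]
plate scene
[[338.6, 280.1], [295.9, 309.9], [219.4, 267.9], [204.6, 248.9], [204.6, 199.6], [308.1, 199.6]]
[[204.6, 199.6], [338.6, 199.6], [338.6, 309.9], [204.6, 309.9]]
wedge top
[[445.1, 247.1], [455.9, 247.1], [458.9, 252.1], [464.4, 310.9], [462.4, 316.9], [449.1, 316.9], [446.9, 313.9], [443.1, 255.9]]
[[442.6, 247.3], [460.4, 246.2], [464.7, 316.7], [446.9, 317.8]]
wedge scene
[[391.1, 222.6], [397.1, 218.4], [427.4, 224.1], [434.9, 228.1], [447.4, 241.9], [447.4, 245.9], [443.1, 248.9], [405.9, 232.1]]
[[390.1, 224.8], [397.0, 210.0], [452.1, 235.6], [445.3, 250.4]]
```

```bash
cat >> h.py <<'E'
def cross(I,fixed,a,b,row=True,th=95,first=True):
    """subpixel threshold crossing points along each row/col, from a to b outside->inside"""
    g=cv2.cvtColor(I,cv2.COLOR_BGR2GRAY).astype(float) if I.ndim==3 else I; out=[]
    r=np.linspace(a,b,int(abs(b-a)*10)+1)
    for f in fixed:
        pts=(r,np.full_like(r,f)) if row else (np.full_like(r,f),r)
        v=cv2.remap(g.astype(np.float32),pts[0].astype(np.float32)[None],pts[1].astype(np.float32)[None],cv2.INTER_LINEAR)[0]
        i=np.argmax(v>th)
        if v[i]>th: out.append([r[i],f] if row else [f,r[i]])
    return np.array(out)
def line(P):
    """robust line on ground points (xy)"""
    return cv2.fitLine(np.asarray(P,np.float32)[:,:2],cv2.DIST_HUBER,0,.001,.001).ravel()
E
python3 - <<'E'
from h import *
np.set_printoptions(precision=4,suppress=True)
T=cv2.imread("pics/top0.png");S=cv2.imread("pics/scene0.png")
def L(name,z,*a,**k):
    c=cross(T,*a,**k);P=[onz("top",p,z) for p in c];l=line(P);
    print(name,"dir",np.degrees(np.arctan2(l[1],l[0])).round(2),"pt",l[2:]);return l
# plate top ~10mm
z=.010
l=L("plate L",z,range(205,280,3),258,290);r=L("plate R",z,range(205,280,3),350,315)
f=L("plate F",z,range(284,330,3),300,275,row=False)
n=np.array([-l[1],l[0]]);print("width",abs(n@(l[2:]-r[2:])))
def X(a,b):
    s=np.linalg.solve(np.c_[a[:2],-b[:2]],b[2:]-a[2:]);return a[2:]+s[0]*a[:2]
fl,fr=X(l,f),X(r,f);print("FL",fl,"FR",fr)
for nm,c,sc in(("FL",fl,(295.9,309.9)),("FR",fr,(338.6,280.1))):
    print(nm,"tri",tri(sc,proj("top",[*c,z])))
wl=L("wedge L",0,range(258,312,3),435,455);wr=L("wedge R (z18)",.018,range(290,312,3),472,452)
L("wedge R slope z8",.008,range(256,285,3),472,452)
print("wedge width",abs(np.array([-wl[1],wl[0]])@(wl[2:]-wr[2:])))
h=cross(T,range(449,462),328,305,row=False);print("heel px",h.tolist(), onz("top",h.mean(0),0),onz("top",h.mean(0),.018))
t=cross(T,range(446,457,2),238,255,row=False);print("tip px",t.mean(0),onz("top",t.mean(0),0),onz("top",t.mean(0),.004))
print("tri tip L",tri((391.1,222.6),(443.8,t.mean(0)[1])),"tip R",tri((397.1,218.4),(457.,t.mean(0)[1])))
a=cv2.resize(T[285:330,430:480],None,fx=8,fy=8,interpolation=cv2.INTER_CUBIC);b=cv2.resize(S[205:255,415:465],None,fx=8,fy=8,interpolation=cv2.INTER_CUBIC)
o=np.hstack([cv2.copyMakeBorder(a,0,40,0,0,0),b]);cv2.imwrite("pics/g.png",(255*(o/255.)**.5).astype(np.uint8))
E
```

```text
plate L dir 4.0 pt [0.5714 0.1138]
plate R dir 4.12 pt [0.5786 0.001 ]
plate F dir -85.79 pt [0.4811 0.0386]
width 0.11297545
FL [0.4761 0.1071] FR [ 0.4844 -0.0058]
FL tri (array([0.4761, 0.1072, 0.0115]), np.float64(0.0005120822551565409))
FR tri (array([ 0.4864, -0.0045,  0.006 ]), np.float64(0.004200747673349335))
wedge L dir -0.33 pt [ 0.4818 -0.2169]
wedge R (z18) dir 0.48 pt [ 0.447  -0.2455]
wedge R slope z8 dir 2.05 pt [ 0.507  -0.2471]
wedge width 0.028818453
heel px [[449.0, 316.9], [450.0, 316.9], [451.0, 316.7], [452.0, 316.8], [453.0, 316.9], [454.0, 316.9], [455.0, 316.9], [456.0, 316.9], [457.0, 316.9], [458.0, 316.9], [459.0, 316.9], [460.0, 316.9], [461.0, 316.9]] [ 0.4176 -0.2314  0.    ] [ 0.417 -0.227  0.018]
tip px [451.     246.8333] [ 0.5527 -0.2329  0.    ] [ 0.5521 -0.2319  0.004 ]
tri tip L (array([ 0.5513, -0.2192,  0.0029]), np.float64(0.003261162363940077)) tip R (array([ 0.5527, -0.2438,  0.0017]), np.float64(0.0013864534341654362))
```

View pics/g.png

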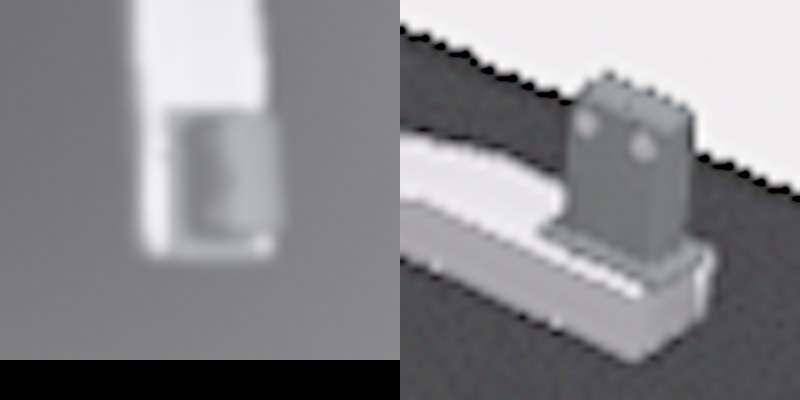

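The grip's top face centres at about (460.8,306.8) in the top view and (444,217) in the scene view. The grip is vertical and aligned with the wedge.

```bash
python3 - <<'E'
from h import *
from scipy.spatial.transform import Rotation as Ro
np.set_printoptions(precision=4,suppress=True)
print(tri((443.9,216.9),(460.4,306.9)),onz("top",(460.4,306.9),.06),onz("scene",(443.9,216.9),.06))
for X in([.4345,-.231,.06],[.4345+.014,-.231+.007,.06],[.4345-.014,-.231-.007,.06]):print(proj("top",X),proj("scene",X))
s=ctrl.get_state();M=Ro.from_rotvec(s["tool_rot"]).as_matrix();print(M)
E
```

```text
(array([ 0.4334, -0.2276,  0.0591]), np.float64(0.0009005940559290225)) [ 0.433  -0.2276  0.06  ] [ 0.4328 -0.2259  0.06  ]
[462.2066 306.0023] [444.7763 215.5788]
[457.7866 298.3029] [436.2774 214.3755]
[466.6483 313.7393] [453.3456 216.7921]
[[ 0.9662  0.2579 -0.0005]
 [ 0.2579 -0.9662  0.0016]
 [-0.0001 -0.0017 -1.    ]]
```

>>> {"op": "step_arm", "data": {
  "commands": [
    {"travel":[0.036,-0.0315,0.008],"turn":[0,0,5]},
    {"travel":[0.072,-0.063,0.016],"turn":[0,0,10]},
    {"travel":[0.108,-0.095,0.024],"turn":[0,0,15]},
    {"travel":[0.144,-0.1265,0.03],"turn":[0,0,15]},
    {"travel":[0.18,-0.158,0.035],"turn":[0,0,15]}
  ],
  "gripper": 0.6
}}

```text
time: 0.6
position: [0.3013, -0.4268, 0.2008]
tool_rot: [-3.141, 0.002, 0.001]
ft_force: [1.0, -0.4, -0.1]
grip_width: 0.649
grip_force: 0.0
```

>>> {"op": "step_arm", "data": {
  "commands": [
    {"travel":[0.026,-0.04,0.01],"turn":[0,0,0]},
    {"travel":[0.053,-0.079,0.02],"turn":[0,0,0]},
    {"travel":[0.08,-0.119,0.035],"turn":[0,0,0]},
    {"travel":[0.106,-0.158,0.05],"turn":[0,0,0]},
    {"travel":[0.133,-0.198,0.06],"turn":[0,0,0]}
  ]
}}

```text
time: 1.1
position: [0.4339, -0.2292, 0.1404]
tool_rot: [-3.141, 0.002, 0.002]
ft_force: [0.9, -0.7, -0.1]
grip_width: 0.599
grip_force: 0.0
```

>>> {"op": "step_arm", "data": {
  "commands": [
    {"travel":[0,0,0],"turn":[0,0,0]},
    {"travel":[0,0,0],"turn":[0,0,0]}
  ]
}}

```text
time: 1.3
position: [0.4341, -0.2299, 0.141]
tool_rot: [-3.141, -0.004, 0.002]
ft_force: [0.7, 0.2, 0.8]
grip_width: 0.597
grip_force: 0.0
```

```bash
python3 - <<'E'
from h import *
s=ctrl.get_state();print(s["position"],s["tool_rot"],s["ft_force"])
A=ctrl.get_image("scene")[:,:,::-1];B=ctrl.get_image("top")[:,:,::-1]
c=lambda i,x,y:cv2.resize(i[y:y+110,x:x+100],None,fx=4,fy=4,interpolation=cv2.INTER_CUBIC)
o=np.hstack([c(A,390,160),c(B,410,235)]);cv2.imwrite("pics/a1.png",(255*(o/255.)**.6).clip(0,255).astype(np.uint8))
E
```

```text
[ 0.43406704 -0.2298966   0.1410312 ] [-3.14127232e+00 -3.69506582e-03  1.85206132e-03] [0.65156837 0.2058861  0.77919029]
```

View pics/a1.png

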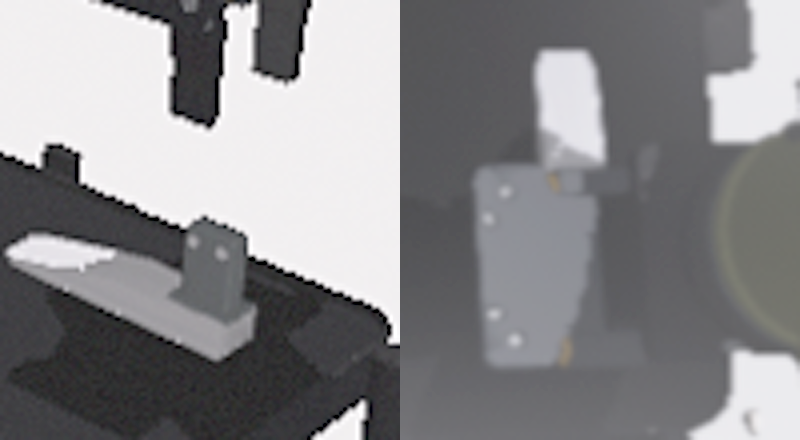

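The open fingers straddle the grip, with their tips in the scene crop at (195,120) and (280,80) and the grip between them at (215,240). I'll descend.

>>> {"op": "step_arm", "data": {
  "commands": [
    {"travel":[0,0,0.03],"turn":[0,0,0]},
    {"travel":[0,0,0.06],"turn":[0,0,0]},
    {"travel":[0,0,0.08],"turn":[0,0,0]},
    {"travel":[0,0,0.1],"turn":[0,0,0]},
    {"travel":[0,0,0.1],"turn":[0,0,0]}
  ]
}}

```text
time: 1.9
position: [0.431, -0.2318, 0.0392]
tool_rot: [-3.139, 0.007, 0.007]
ft_force: [0.0, -0.3, -0.8]
grip_width: 0.603
grip_force: 0.0
```

>>> {"op": "step_arm", "data": {
  "commands": [
    {"travel":[0,0,0],"turn":[0,0,0]},
    {"travel":[0,0,0],"turn":[0,0,0]},
    {"travel":[0,0,0],"turn":[0,0,0]},
    {"travel":[0,0,0],"turn":[0,0,0]},
    {"travel":[0,0,0],"turn":[0,0,0]}
  ],
  "gripper": 0.0,
  "force": 50
}}

```text
time: 2.4
position: [0.4342, -0.2313, 0.0421]
tool_rot: [3.141, -0.001, 0.001]
ft_force: [-0.4, -0.1, -1.5]
grip_width: 0.232
grip_force: 0.0
```

>>> {"op": "step_arm", "data": {
  "commands": [
    {"travel":[0,0,0],"turn":[0,0,0]},
    {"travel":[0,0,0],"turn":[0,0,0]},
    {"travel":[0,0,0],"turn":[0,0,0]}
  ]
}}

```text
time: 2.7
position: [0.4341, -0.2309, 0.0418]
tool_rot: [-3.142, 0.001, 0.0]
ft_force: [-1.3, 0.4, 5.0]
grip_width: 0.157
grip_force: 50.0
```

>>> {"op": "step_arm", "data": {
  "commands": [
    {"travel":[0,0,-0.015],"turn":[0,0,0]},
    {"travel":[0,0,-0.03],"turn":[0,0,0]},
    {"travel":[-0.002,0,-0.045],"turn":[0,0,0]},
    {"travel":[-0.005,-0.02,-0.05],"turn":[0,0,-2]},
    {"travel":[-0.008,-0.05,-0.05],"turn":[0,0,-4.1]}
  ]
}}

```text
time: 3.2
position: [0.4256, -0.1824, 0.0916]
tool_rot: [3.139, 0.107, 0.001]
ft_force: [0.5, 1.3, -4.9]
grip_width: 0.16
grip_force: 50.0
```

>>> {"op": "step_arm", "data": {
  "commands": [
    {"travel":[-0.003,-0.04,0],"turn":[0,0,0]},
    {"travel":[-0.006,-0.08,0],"turn":[0,0,0]},
    {"travel":[-0.01,-0.12,0],"turn":[0,0,0]},
    {"travel":[-0.013,-0.16,0],"turn":[0,0,0]},
    {"travel":[-0.016,-0.2,0],"turn":[0,0,0]}
  ]
}}

```text
time: 3.7
position: [0.3944, 0.0185, 0.0906]
tool_rot: [3.139, 0.11, -0.002]
ft_force: [1.1, 0.4, -3.3]
grip_width: 0.156
grip_force: 50.0
```

>>> {"op": "step_arm", "data": {
  "commands": [
    {"travel":[0.002,-0.013,0.01],"turn":[0,0,0]},
    {"travel":[0.0035,-0.026,0.02],"turn":[0,0,0]},
    {"travel":[0.0035,-0.026,0.02],"turn":[0,0,0]},
    {"travel":[0.0035,-0.026,0.02],"turn":[0,0,0]}
  ]
}}

```text
time: 4.1
position: [0.3968, 0.0429, 0.071]
tool_rot: [3.139, 0.112, -0.003]
ft_force: [1.4, 0.2, -4.4]
grip_width: 0.157
grip_force: 50.0
```

```bash
python3 - <<'E'
from h import *
s=ctrl.get_state();print(s["position"],s["tool_rot"],s["ft_force"])
A=ctrl.get_image("scene")[:,:,::-1];B=ctrl.get_image("top")[:,:,::-1]
cv2.imwrite("pics/s2.png",A);cv2.imwrite("pics/t2.png",B)
c=lambda i,x,y:cv2.resize(i[y:y+120,x:x+100],None,fx=4,fy=4,interpolation=cv2.INTER_CUBIC)
o=np.hstack([c(A,255,215),c(B,255,195)]);cv2.imwrite("pics/a2.png",o)
E
```

```text
[0.39680067 0.04294944 0.07099627] [ 3.13935598e+00  1.11547117e-01 -2.81973532e-03] [ 1.38974867  0.18274939 -4.35453493]
```

View pics/a2.png

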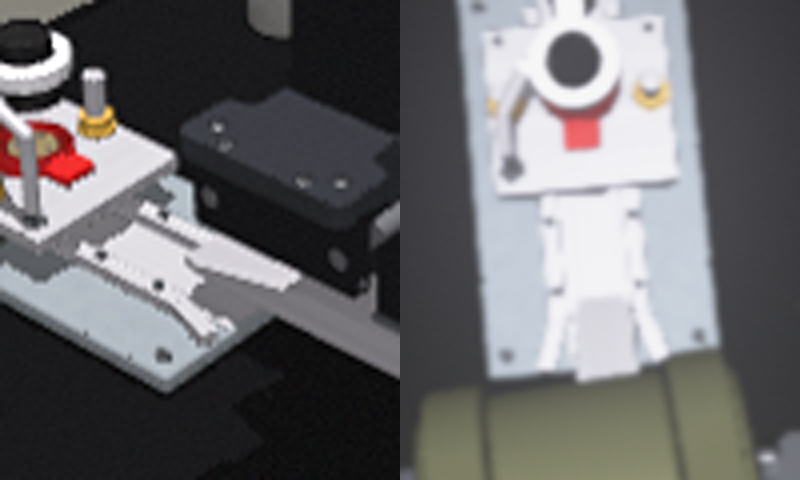

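The top crop shows the thin end over the guide's mouth at about (607,300). The rails stand at about x 550 and 635 (crop) in the parallel part. I'll check the centring with profiles.

```bash
python3 - <<'E'
from h import *
B=cv2.imread("pics/t2.png");g=cv2.cvtColor(B,cv2.COLOR_BGR2GRAY)
print("u",list(range(386,422)))
for v in range(246,290,4): print(v,g[v,386:422].tolist())
T=cv2.imread("pics/top0.png")[...,::-1].mean(2).astype(int)
for v in (246,250,254,258): print('t0',v,T[v,286:326].tolist())
O=np.array([.586,.058]);e=np.array([np.cos(np.radians(4.06)),np.sin(np.radians(4.06))]);n=np.array([-e[1],e[0]])
def P(x,y,z): return proj("top",[*(O+x*e+y*n),z]).round(1)
for x in(-30,-60,-79,-105): print(x,"rails in top",P(x/1e3,.0155,.019),P(x/1e3,-.0155,.019))
E
```

```text
u [386, 387, 388, 389, 390, 391, 392, 393, 394, 395, 396, 397, 398, 399, 400, 401, 402, 403, 404, 405, 406, 407, 408, 409, 410, 411, 412, 413, 414, 415, 416, 417, 418, 419, 420, 421]
246 [45, 44, 44, 44, 43, 43, 43, 42, 41, 42, 41, 41, 41, 41, 41, 40, 41, 40, 40, 40, 40, 40, 40, 39, 40, 41, 40, 40, 40, 40, 40, 40, 40, 40, 40, 40]
250 [45, 45, 44, 44, 44, 43, 43, 42, 42, 42, 41, 41, 42, 41, 41, 40, 40, 41, 40, 41, 40, 41, 40, 39, 40, 40, 41, 39, 40, 40, 40, 39, 40, 40, 40, 40]
254 [44, 44, 44, 44, 43, 43, 43, 43, 42, 41, 42, 43, 42, 41, 41, 41, 41, 40, 40, 40, 40, 39, 40, 41, 40, 40, 40, 40, 40, 40, 41, 40, 40, 39, 40, 40]
258 [45, 45, 44, 44, 44, 43, 43, 43, 42, 43, 42, 43, 42, 41, 42, 41, 41, 40, 41, 41, 40, 40, 41, 40, 40, 39, 41, 40, 40, 40, 40, 40, 40, 41, 40, 41]
262 [45, 44, 45, 44, 43, 44, 44, 43, 42, 43, 42, 42, 42, 42, 41, 42, 41, 41, 41, 40, 40, 40, 40, 41, 40, 39, 40, 39, 41, 39, 40, 40, 40, 40, 41, 40]
266 [45, 44, 44, 45, 44, 43, 44, 43, 42, 43, 42, 42, 42, 42, 42, 42, 41, 41, 41, 41, 41, 41, 41, 41, 40, 40, 41, 40, 41, 40, 41, 41, 41, 41, 41, 40]
270 [45, 45, 45, 44, 44
[... 1034 characters left out ...]
43, 243, 242, 242, 240, 234, 230, 233, 232, 223, 209, 206, 206, 206, 207, 207, 205, 205, 205, 206, 207]
t0 254 [205, 206, 207, 209, 217, 231, 240, 240, 227, 226, 240, 242, 241, 242, 243, 243, 242, 243, 243, 243, 243, 243, 242, 242, 241, 241, 242, 242, 241, 233, 215, 208, 208, 208, 207, 207, 207, 207, 208, 208]
t0 258 [207, 207, 207, 203, 202, 224, 239, 241, 237, 237, 242, 243, 242, 242, 242, 243, 243, 243, 243, 243, 243, 243, 243, 243, 241, 235, 235, 241, 240, 227, 204, 205, 208, 207, 207, 206, 206, 206, 207, 208]
-30 rails in top [294.1 247.9] [310.3 246.4]
-60 rails in top [295.4 263.5] [311.7 261.9]
-79 rails in top [296.3 273.4] [312.7 271.8]
-105 rails in top [297.5 287.1] [314.  285.5]
```

```bash
python3 - <<'E'
from h import *
g=cv2.cvtColor(cv2.imread("pics/t2.png"),cv2.COLOR_BGR2GRAY)
print(list(range(294,320)))
for v in range(264,291,2): print(v,g[v,294:320].tolist())
p=np.array([.3968,.04295]);e=np.array([np.cos(.0711),np.sin(.0711)]);n=np.array([-e[1],e[0]])
for x in(.116,.095,.08):
  z=.0292+min(.018,.004+(.116-x)/5)
  print(x,proj("top",[*(p+x*e+.014*n),z]),proj("top",[*(p+x*e-.014*n),z]))
E
```

```text
[294, 295, 296, 297, 298, 299, 300, 301, 302, 303, 304, 305, 306, 307, 308, 309, 310, 311, 312, 313, 314, 315, 316, 317, 318, 319]
264 [241, 230, 229, 240, 242, 242, 242, 243, 243, 243, 243, 243, 243, 243, 243, 243, 242, 238, 236, 232, 226, 229, 224, 210, 205, 205]
266 [216, 206, 225, 241, 243, 242, 242, 243, 243, 243, 243, 243, 243, 243, 243, 243, 243, 242, 239, 221, 185, 195, 203, 198, 204, 207]
268 [176, 196, 229, 241, 243, 241, 240, 241, 241, 241, 241, 240, 238, 237, 237, 236, 237, 238, 236, 234, 237, 238, 225, 203, 204, 207]
270 [240, 241, 241, 242, 240, 232, 225, 221, 218, 217, 217, 217, 217, 217, 217, 218, 221, 225, 222, 230, 241, 240, 229, 211, 207, 207]
272 [243, 243, 240, 238, 236, 226, 217, 216, 216, 215, 215, 216, 216, 216, 217, 217, 217, 214, 198, 204, 232, 239, 236, 223, 210, 205]
274 [242, 238, 228, 219, 220, 219, 216, 216, 217, 217, 216, 216, 217, 217, 217, 218, 218, 216, 213, 213, 229, 240, 240, 234, 220, 208]
276 [241, 234, 225, 231, 232, 224, 218, 216, 217, 218, 217, 217, 217, 217, 218, 218, 219, 219, 217, 197, 195, 230, 241, 241, 238, 226]
278 [241, 229, 218, 231,
[... 382 characters left out ...]
84 [217, 206, 209, 216, 215, 212, 218, 221, 219, 219, 219, 220, 220, 220, 220, 221, 221, 222, 220, 213, 203, 202, 198, 197, 217, 220]
286 [198, 198, 201, 202, 206, 213, 219, 222, 221, 219, 219, 220, 221, 220, 220, 221, 222, 222, 222, 219, 189, 139, 114, 107, 103, 96]
288 [114, 113, 109, 106, 125, 183, 218, 220, 216, 214, 211, 209, 207, 198, 182, 173, 170, 165, 156, 143, 121, 95, 87, 88, 88, 84]
290 [73, 73, 74, 76, 91, 124, 145, 141, 128, 119, 113, 106, 103, 101, 99, 98, 98, 98, 97, 97, 97, 98, 98, 99, 99, 96]
0.116 [297.38676728 269.56708427] [312.34052461 268.12978442]
0.095 [298.29316981 280.4960733 ] [313.36247325 279.03957727]
0.08 [298.94928008 288.40715226] [314.10221572 286.93668368]
```

>>> {"op": "step_arm", "data": {
  "commands": [
    {"travel":[0,-0.002,0.004],"turn":[0,0,0]},
    {"travel":[0,-0.002,0.008],"turn":[0,0,0]},
    {"travel":[0,-0.002,0.012],"turn":[0,0,0]},
    {"travel":[0,-0.002,0.015],"turn":[0,0,0]},
    {"travel":[0,-0.002,0.015],"turn":[0,0,0]}
  ]
}}

```text
time: 4.7
position: [0.3969, 0.0453, 0.0559]
tool_rot: [-3.139, -0.111, 0.002]
ft_force: [0.8, -0.4, -5.1]
grip_width: 0.154
grip_force: 50.0
```

>>> {"op": "step_arm", "data": {
  "commands": [
    {"travel":[0,0,0.0],"turn":[0,0,0]},
    {"travel":[0,0,0],"turn":[0,0,0]}
  ]
}}

```text
time: 4.9
position: [0.3976, 0.0455, 0.0567]
tool_rot: [3.14, 0.111, 0.0]
ft_force: [-0.0, 0.1, -3.8]
grip_width: 0.154
grip_force: 50.0
```

>>> {"op": "step_arm", "data": {
  "commands": [
    {"travel":[0,0,0.001],"turn":[0,0,0]},
    {"travel":[0,0,0.0015],"turn":[0,0,0]},
    {"travel":[0,0,0.0025],"turn":[0,0,0]},
    {"travel":[0,0,0.0025],"turn":[0,0,0]},
    {"travel":[0,0,0.0025],"turn":[0,0,0]}
  ]
}}

```text
time: 5.4
position: [0.3975, 0.0454, 0.0541]
tool_rot: [3.14, 0.111, 0.0]
ft_force: [0.7, 0.1, -3.7]
grip_width: 0.154
grip_force: 50.0
```

>>> {"op": "step_arm", "data": {
  "commands": [
    {"travel":[0.005,0,0.0003],"turn":[0,0,0]},
    {"travel":[0.01,0,0.0003],"turn":[0,0,0]},
    {"travel":[0.015,0,0.0003],"turn":[0,0,0]},
    {"travel":[0.02,0,0.0003],"turn":[0,0,0]},
    {"travel":[0.025,0,0.0003],"turn":[0,0,0]}
  ]
}}

```text
time: 5.9
position: [0.4229, 0.0473, 0.0538]
tool_rot: [-3.14, -0.111, 0.0]
ft_force: [-1.0, -0.1, -0.8]
grip_width: 0.16
grip_force: 50.0
```

>>> {"op": "step_arm", "data": {
  "commands": [
    {"travel":[0,0,0],"turn":[0,0,0]},
    {"travel":[0,0,0],"turn":[0,0,0]}
  ]
}}

```text
time: 6.1
position: [0.4229, 0.0474, 0.0538]
tool_rot: [-3.139, -0.111, -0.001]
ft_force: [0.6, -0.1, -2.7]
grip_width: 0.156
grip_force: 50.0
```

>>> {"op": "step_arm", "data": {
  "commands": [
    {"travel":[0.006,0,0],"turn":[0,0,0]},
    {"travel":[0.012,0,0],"turn":[0,0,0]},
    {"travel":[0.018,0,0],"turn":[0,0,0]},
    {"travel":[0.024,0,0],"turn":[0,0,0]},
    {"travel":[0.03,0,0],"turn":[0,0,0]}
  ]
}}

```text
time: 6.6
position: [0.4528, 0.0494, 0.0538]
tool_rot: [3.14, 0.111, -0.001]
ft_force: [-2.5, 0.7, 2.4]
grip_width: 0.158
grip_force: 50.0
```

>>> {"op": "step_arm", "data": {
  "commands": [
    {"travel":[0.005,0,0],"turn":[0,0,0]},
    {"travel":[0.01,0,0],"turn":[0,0,0]},
    {"travel":[0.015,0,0],"turn":[0,0,0]},
    {"travel":[0.015,0,0],"turn":[0,0,0]},
    {"travel":[0.015,0,0],"turn":[0,0,0]}
  ]
}}

```text
time: 7.1
position: [0.4684, 0.0505, 0.0538]
tool_rot: [-3.139, -0.111, -0.004]
ft_force: [0.6, -0.7, -0.4]
grip_width: 0.158
grip_force: 50.0
```

```bash
python3 - <<'E'
from h import *
s=ctrl.get_state();print(s["position"],s["tool_rot"],s["ft_force"])
A=ctrl.get_image("scene")[:,:,::-1];cv2.imwrite("pics/s3.png",A)
B=ctrl.get_image("top")[:,:,::-1];cv2.imwrite("pics/t3.png",B)
c=lambda i,x,y:cv2.resize(i[y:y+120,x:x+100],None,fx=4,fy=4,interpolation=cv2.INTER_CUBIC)
cv2.imwrite("pics/a3.png",np.hstack([c(A,225,205),c(B,255,185)]))
E
```

```text
[0.46838896 0.05052169 0.05380133] [-3.13919691 -0.11092227 -0.00371458] [ 0.58574643 -0.74466984 -0.3936627 ]
```

View pics/a3.png

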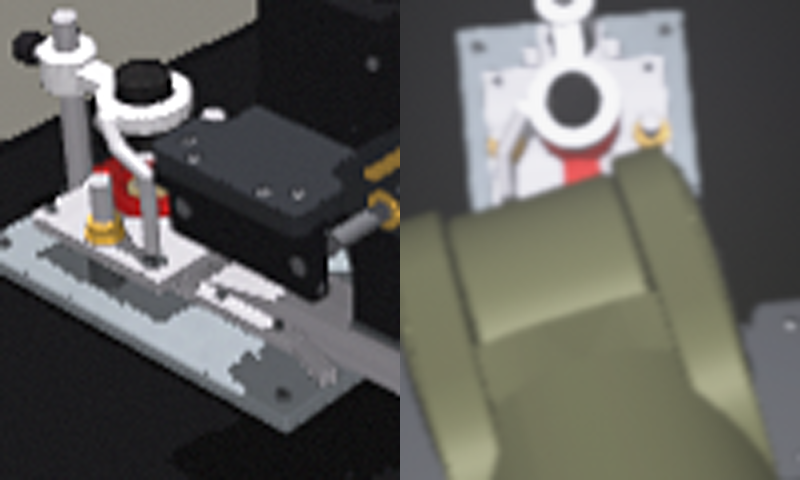

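The wedge lies between the rails. The finger tip, at (150,262) in the scene crop, is clear of the gripper. Now I'll slide slowly.

>>> {"op": "step_arm", "data": {
  "commands": [
    {"travel":[0.004,0,0],"turn":[0,0,0]},
    {"travel":[0.008,0,0],"turn":[0,0,0]},
    {"travel":[0.012,0,0],"turn":[0,0,0]}
  ]
}}

```text
time: 7.5
position: [0.4783, 0.0511, 0.0538]
tool_rot: [3.139, 0.111, -0.004]
ft_force: [-4.1, -1.0, 5.1]
grip_width: 0.153
grip_force: 50.0
```

>>> {"op": "step_arm", "data": {
  "commands": [
    {"travel":[0.002,0,0],"turn":[0,0,0]},
    {"travel":[0.004,0,0],"turn":[0,0,0]},
    {"travel":[0.006,0,0],"turn":[0,0,0]}
  ]
}}

```text
time: 7.8
position: [0.4844, 0.0516, 0.0538]
tool_rot: [3.139, 0.111, -0.003]
ft_force: [-4.0, -0.0, 5.4]
grip_width: 0.156
grip_force: 50.0
```

>>> {"op": "step_arm", "data": {
  "commands": [
    {"travel":[0.001,0,0],"turn":[0,0,0]},
    {"travel":[0.002,0,0],"turn":[0,0,0]},
    {"travel":[0.003,0,0],"turn":[0,0,0]}
  ]
}}

```text
time: 8.1
position: [0.4862, 0.0517, 0.0538]
tool_rot: [3.138, 0.111, -0.008]
ft_force: [-9.5, -0.7, 11.9]
grip_width: 0.155
grip_force: 50.0
```

>>> {"op": "step_arm", "data": {
  "commands": [
    {"travel":[0.001,0,0],"turn":[0,0,0]},
    {"travel":[0.002,0,0],"turn":[0,0,0]},
    {"travel":[0.003,0,0],"turn":[0,0,0]}
  ]
}}

```text
time: 8.4
position: [0.4871, 0.0518, 0.0538]
tool_rot: [3.137, 0.111, -0.015]
ft_force: [-15.5, -1.4, 18.7]
grip_width: 0.158
grip_force: 50.0
```

>>> {"op": "step_arm", "data": {
  "commands": [
    {"travel":[0,0,-0.001],"turn":[0,0,0]},
    {"travel":[0,0,-0.002],"turn":[0,0,0]}
  ]
}}

```text
time: 8.6
position: [0.4877, 0.0518, 0.0545]
tool_rot: [3.139, 0.111, -0.011]
ft_force: [-5.6, -0.3, -1.2]
grip_width: 0.154
grip_force: 50.0
```

```bash
cat > st.py <<'E'
from h import *
from scipy.spatial.transform import Rotation as Ro
s=ctrl.get_state();p=s["position"];d=p[:2]-[.586,.0583];M=Ro.from_rotvec(s["tool_rot"]).as_matrix()
e=np.array([.9975,.0708]);print("t",round(s["time"],2),"stand x,y mm",(d@e*1e3).round(1),(d@[-.0708,.9975]*1e3).round(1),"z",(p[2]*1e3).round(1),"F",s["ft_force"].round(1),"T",s["torque"].round(2))
print("toolx",M[:,0].round(4),"toolz",M[:,2].round(4))
E
python3 st.py
```

```text
t 8.6 stand x,y mm -98.5 0.5 z 54.5 F [-5.6 -0.3 -1.2] T [-0.01  1.08  0.03]
toolx [ 0.9975  0.0708 -0.007 ] toolz [-0.007  -0.0012 -1.    ]
```

>>> {"op": "step_arm", "data": {
  "commands": [
    {"travel":[0.001,0,0],"turn":[0,0,0]},
    {"travel":[0.002,0,0],"turn":[0,0,0]},
    {"travel":[0.003,0,0],"turn":[0,0,0]}
  ]
}}

```text
time: 8.9
position: [0.4899, 0.0519, 0.0541]
tool_rot: [3.138, 0.111, -0.014]
ft_force: [-8.2, -0.9, 2.3]
grip_width: 0.158
grip_force: 50.0
```

```bash
python3 st.py
```

```text
t 8.9 stand x,y mm -96.3 0.4 z 54.1 F [-8.2 -0.9  2.3] T [-0.06  1.6   0.02]
toolx [ 0.9975  0.0706 -0.009 ] toolz [-0.009  -0.0015 -1.    ]
```

>>> {"op": "step_arm", "data": {
  "commands": [
    {"travel":[0.001,0,-0.0003],"turn":[0,0,0]},
    {"travel":[0.002,0,-0.0005],"turn":[0,0,0]},
    {"travel":[0.003,0,-0.0005],"turn":[0,0,0]}
  ]
}}

```text
time: 9.2
position: [0.4928, 0.0521, 0.0544]
tool_rot: [3.138, 0.111, -0.015]
ft_force: [-7.8, -0.2, 0.4]
grip_width: 0.157
grip_force: 50.0
```

```bash
python3 st.py
```

```text
t 9.2 stand x,y mm -93.4 0.4 z 54.4 F [-7.8 -0.2  0.4] T [-0.04  1.62  0.04]
toolx [ 0.9975  0.0707 -0.0093] toolz [-0.0092 -0.0014 -1.    ]
```

>>> {"op": "step_arm", "data": {
  "commands": [
    {"travel":[0.001,0,-0.0001],"turn":[0,0,0]},
    {"travel":[0.002,0,-0.0002],"turn":[0,0,0]},
    {"travel":[0.003,0,-0.0003],"turn":[0,0,0]},
    {"travel":[0.004,0,-0.0004],"turn":[0,0,0]}
  ]
}}

```text
time: 9.6
position: [0.4967, 0.0523, 0.0546]
tool_rot: [3.139, 0.111, -0.015]
ft_force: [-7.7, -1.5, -0.8]
grip_width: 0.155
grip_force: 50.0
```

```bash
python3 st.py
```

```text
t 9.6 stand x,y mm -89.5 0.3 z 54.6 F [-7.7 -1.5 -0.8] T [-0.09  1.58  0.02]
toolx [ 0.9975  0.0706 -0.0094] toolz [-0.0094 -0.0014 -1.    ]
```

>>> {"op": "step_arm", "data": {
  "commands": [
    {"travel":[0.001,0,-0.0001],"turn":[0,0,0]},
    {"travel":[0.002,0,-0.0001],"turn":[0,0,0]},
    {"travel":[0.003,0,-0.0001],"turn":[0,0,0]}
  ]
}}

```text
time: 9.9
position: [0.4997, 0.0525, 0.0547]
tool_rot: [3.139, 0.111, -0.015]
ft_force: [-7.6, -1.0, 0.2]
grip_width: 0.155
grip_force: 50.0
```

```bash
python3 st.py; python3 - <<'E'
from h import *
A=ctrl.get_image("scene")[:,:,::-1]
cv2.imwrite("pics/a4.png",cv2.resize(A[225:285,235:305],None,fx=8,fy=8,interpolation=cv2.INTER_CUBIC))
E
```

```text
t 9.9 stand x,y mm -86.5 0.3 z 54.7 F [-7.6 -1.   0.2] T [-0.07  1.51 -0.02]
toolx [ 0.9975  0.0705 -0.0095] toolz [-0.0094 -0.0014 -1.    ]
```

View pics/a4.png

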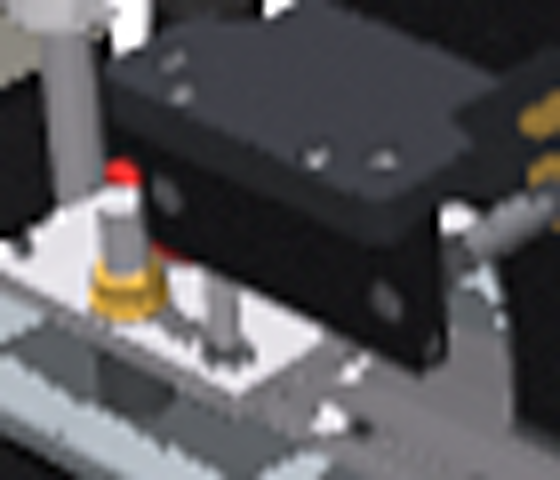

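The crop shows the height finger at (225,340) still close above the pad, and the gripper body clear of it. The push is steady at 7.6 N, so I'll carry on.

>>> {"op": "step_arm", "data": {
  "commands": [
    {"travel":[0.0007,0,0],"turn":[0,0,0]},
    {"travel":[0.0014,0,0],"turn":[0,0,0]},
    {"travel":[0.002,0,-0.0001],"turn":[0,0,0]}
  ]
}}

```text
time: 10.25
position: [0.5017, 0.0526, 0.0547]
tool_rot: [3.139, 0.111, -0.015]
ft_force: [-7.2, 1.1, -1.5]
grip_width: 0.153
grip_force: 50.0
```

>>> {"op": "step_arm", "data": {
  "commands": [
    {"travel":[0.0007,0,0],"turn":[0,0,0]},
    {"travel":[0.0014,0,0],"turn":[0,0,0]},
    {"travel":[0.002,0,-0.0001],"turn":[0,0,0]}
  ]
}}

```text
time: 10.55
position: [0.5036, 0.0528, 0.0548]
tool_rot: [3.139, 0.111, -0.015]
ft_force: [-7.0, -0.8, -1.7]
grip_width: 0.16
grip_force: 50.0
```

>>> {"op": "step_arm", "data": {
  "commands": [
    {"travel":[0.0005,0,0],"turn":[0,0,0]},
    {"travel":[0.001,0,0],"turn":[0,0,0]},
    {"travel":[0.0015,0,-0.0001],"turn":[0,0,0]}
  ]
}}

```text
time: 10.85
position: [0.5047, 0.0528, 0.0547]
tool_rot: [3.138, 0.111, -0.016]
ft_force: [-9.2, -1.2, -1.1]
grip_width: 0.158
grip_force: 50.0
```

>>> {"op": "step_arm", "data": {
  "commands": [
    {"travel":[0,0,0],"turn":[0,0,0]}
  ]
}}

```text
time: 10.95
position: [0.5048, 0.0528, 0.0548]
tool_rot: [3.139, 0.111, -0.016]
ft_force: [-7.3, 0.3, -1.8]
grip_width: 0.157
grip_force: 50.0
```

>>> {"op": "step_arm", "data": {
  "commands": [
    {"travel":[0,0,0],"turn":[0,0,0]}
  ]
}}

```text
time: 11.05
position: [0.5048, 0.0529, 0.0548]
tool_rot: [3.139, 0.111, -0.016]
ft_force: [-7.1, -0.4, -1.8]
grip_width: 0.156
grip_force: 50.0
```

>>> {"op": "step_arm", "data": {
  "commands": [
    {"travel":[0.0004,0,0],"turn":[0,0,0]},
    {"travel":[0.0008,0,0],"turn":[0,0,0]}
  ]
}}

```text
time: 11.25
position: [0.5052, 0.0529, 0.0547]
tool_rot: [3.138, 0.111, -0.017]
ft_force: [-9.4, -0.2, -0.3]
grip_width: 0.155
grip_force: 50.0
```

>>> {"op": "step_arm", "data": {
  "commands": [
    {"travel":[0,0,0],"turn":[0,0,0]}
  ]
}}

```text
time: 11.35
position: [0.5053, 0.0529, 0.0547]
tool_rot: [3.138, 0.111, -0.017]
ft_force: [-8.5, -0.3, -0.3]
grip_width: 0.155
grip_force: 50.0
```

>>> {"op": "step_arm", "data": {
  "commands": [
    {"travel":[0.0005,0,0],"turn":[0,0,0]},
    {"travel":[0.001,0,-0.0001],"turn":[0,0,0]}
  ]
}}

```text
time: 11.55
position: [0.5057, 0.0529, 0.0547]
tool_rot: [3.138, 0.111, -0.019]
ft_force: [-9.7, -1.3, 0.4]
grip_width: 0.154
grip_force: 50.0
```

>>> {"op": "step_arm", "data": {
  "commands": [
    {"travel":[0,0,0],"turn":[0,0,0]}
  ]
}}

```text
time: 11.65
position: [0.5058, 0.0529, 0.0547]
tool_rot: [3.138, 0.111, -0.019]
ft_force: [-10.5, -0.3, 0.9]
grip_width: 0.158
grip_force: 50.0
```

>>> {"op": "step_arm", "data": {
  "commands": [
    {"travel":[0,0,0],"turn":[0,0,0]}
  ]
}}

```text
time: 11.75
position: [0.5059, 0.0529, 0.0547]
tool_rot: [3.138, 0.111, -0.018]
ft_force: [-10.7, -0.5, -0.2]
grip_width: 0.158
grip_force: 50.0
```

>>> {"op": "step_arm", "data": {
  "commands": [
    {"travel":[0.0005,0,0],"turn":[0,0,0]},
    {"travel":[0.001,0,-0.0001],"turn":[0,0,0]},
    {"travel":[0.001,0,-0.0001],"turn":[0,0,0]}
  ]
}}

```text
time: 12.05
position: [0.5063, 0.0529, 0.0547]
tool_rot: [3.138, 0.111, -0.02]
ft_force: [-10.8, -0.4, 0.1]
grip_width: 0.157
grip_force: 50.0
```

>>> {"op": "step_arm", "data": {
  "commands": [
    {"travel":[0,0,0],"turn":[0,0,0]}
  ]
}}

```text
time: 12.15
position: [0.5063, 0.0529, 0.0547]
tool_rot: [3.138, 0.111, -0.02]
ft_force: [-11.7, -1.3, 0.5]
grip_width: 0.152
grip_force: 50.0
```

>>> {"op": "step_arm", "data": {
  "commands": [
    {"travel":[0,0,0],"turn":[0,0,0]}
  ]
}}

```text
time: 12.25
position: [0.5063, 0.0529, 0.0547]
tool_rot: [3.138, 0.111, -0.02]
ft_force: [-12.2, -1.2, 1.3]
grip_width: 0.157
grip_force: 50.0
```

>>> {"op": "step_arm", "data": {
  "commands": [
    {"travel":[0.0005,0,0],"turn":[0,0,0]},
    {"travel":[0.001,0,-0.0001],"turn":[0,0,0]},
    {"travel":[0.001,0,-0.0001],"turn":[0,0,0]}
  ]
}}

```text
time: 12.55
position: [0.5068, 0.053, 0.0546]
tool_rot: [3.138, 0.111, -0.022]
ft_force: [-12.2, -1.1, 1.1]
grip_width: 0.155
grip_force: 50.0
```

>>> {"op": "step_arm", "data": {
  "commands": [
    {"travel":[0,0,0],"turn":[0,0,0]}
  ]
}}

```text
time: 12.65
position: [0.5068, 0.053, 0.0546]
tool_rot: [3.138, 0.111, -0.022]
ft_force: [-12.5, -1.5, 0.7]
grip_width: 0.156
grip_force: 50.0
```

>>> {"op": "step_arm", "data": {
  "commands": [
    {"travel":[0,0,0],"turn":[0,0,0]}
  ]
}}

```text
time: 12.75
position: [0.5068, 0.053, 0.0547]
tool_rot: [3.138, 0.111, -0.022]
ft_force: [-12.3, -1.3, 2.1]
grip_width: 0.153
grip_force: 50.0
```

>>> {"op": "step_arm", "data": {
  "commands": [
    {"travel":[-0.001,0,0],"turn":[0,0,0]},
    {"travel":[-0.002,0,0],"turn":[0,0,0]}
  ]
}}

```text
time: 12.95
position: [0.5068, 0.053, 0.0549]
tool_rot: [3.139, 0.111, -0.015]
ft_force: [-5.0, -0.3, -3.9]
grip_width: 0.154
grip_force: 50.0
```

>>> {"op": "step_arm", "data": {
  "commands": [
    {"travel":[0,0,0],"turn":[0,0,0]},
    {"travel":[0,0,0],"turn":[0,0,0]}
  ]
}}

```text
time: 13.15
position: [0.5068, 0.053, 0.0548]
tool_rot: [3.139, 0.111, -0.015]
ft_force: [-6.1, -0.6, -3.9]
grip_width: 0.155
grip_force: 50.0
```

>>> {"op": "step_arm", "data": {
  "commands": [
    {"travel":[-0.001,0,0.0002],"turn":[0,0,0]},
    {"travel":[-0.0013,0,0.0003],"turn":[0,0,0]}
  ]
}}

```text
time: 13.35
position: [0.5069, 0.0529, 0.055]
tool_rot: [3.139, 0.111, -0.01]
ft_force: [-4.8, -0.1, -6.0]
grip_width: 0.154
grip_force: 50.0
```

>>> {"op": "step_arm", "data": {
  "commands": [
    {"travel":[0,0,0],"turn":[0,0,0]},
    {"travel":[0,0,0],"turn":[0,0,0]},
    {"travel":[0,0,0],"turn":[0,0,0]},
    {"travel":[0,0,0],"turn":[0,0,0]},
    {"travel":[0,0,0],"turn":[0,0,0]}
  ],
  "gripper": 0.45
}}

```text
time: 13.85
position: [0.5109, 0.0535, 0.0576]
tool_rot: [3.14, 0.111, 0.002]
ft_force: [-0.5, 0.3, 0.4]
grip_width: 0.438
grip_force: 0.0
```

```bash
python3 st.py
```

```text
t 13.85 stand x,y mm -75.2 0.5 z 57.6 F [-0.5  0.3  0.4] T [ 0.06 -0.03 -0.  ]
toolx [0.9975 0.0705 0.0015] toolz [ 0.0015 -0.     -1.    ]
```

>>> {"op": "step_arm", "data": {
  "commands": [
    {"travel":[0,0,-0.02],"turn":[0,0,0]},
    {"travel":[0,0,-0.045],"turn":[0,0,0]},
    {"travel":[-0.01,0,-0.075],"turn":[0,0,0]},
    {"travel":[-0.03,0.02,-0.11],"turn":[0,0,0]},
    {"travel":[-0.05,0.05,-0.14],"turn":[0,0,0]}
  ]
}}

```text
time: 14.35
position: [0.4638, 0.0017, 0.1989]
tool_rot: [-3.139, -0.118, -0.003]
ft_force: [-0.1, -1.1, 0.2]
grip_width: 0.45
grip_force: 0.0
```

>>> {"op": "step_arm", "data": {
  "commands": [
    {"travel":[0,0.05,0],"turn":[0,0,0]},
    {"travel":[0,0.1,0],"turn":[0,0,0]},
    {"travel":[0,0.15,0],"turn":[0,0,0]},
    {"travel":[0,0.2,0],"turn":[0,0,0]},
    {"travel":[0,0.2,0],"turn":[0,0,0]}
  ]
}}

```text
time: 14.85
position: [0.4767, -0.2081, 0.1968]
tool_rot: [3.137, 0.093, -0.0]
ft_force: [-0.6, 0.8, -0.1]
grip_width: 0.451
grip_force: 0.0
```

```bash
python3 - <<'E'
from h import *
A=ctrl.get_image("scene")[:,:,::-1];B=ctrl.get_image("top")[:,:,::-1]
c=lambda i,x,y:cv2.resize(i[y:y+120,x:x+100],None,fx=4,fy=4,interpolation=cv2.INTER_CUBIC)
cv2.imwrite("pics/a5.png",np.hstack([c(A,225,205),c(B,255,185)]))
E
```

```text
(no output)
```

View pics/a5.png

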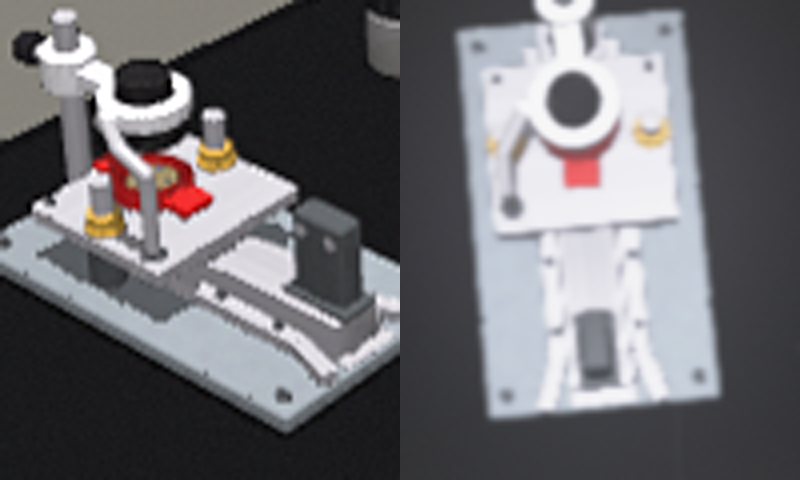

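The wedge lies flat between the rails with its grip at (325,255). The raised table's pad meets the finger tip at (152,255), and the movement is in its place. I'm handing the job in.

```bash
python3 -c "
from bench import ctrl
print(ctrl.close_job())"
```

```text
the job is handed in; nothing more can be done
None
```

I handed the job in at about 15 s: the wedge lies flat in the guide holding the table up against the height finger, at an estimated nip of 3–4 N (from the rise in push force, not measured directly); no verdict came back.

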